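Offer up the nest plate over the pad printer's shuttle slide

ROBOT

A 6-joint arm with a two-finger parallel gripper is mounted at the origin on the work surface. World frame = base frame: x ahead of the robot, y to its left, z up, the work surface at z = 0. Lengths are in m, angles in rad, forces in N, time in s.
With the tool pointing down it reaches from about 0.2 to 0.875 m from the base axis. Payload 3.4 kg.
Tool frame: the origin (TCP) lies between the finger pads; the fingertips stand 25 mm ahead of it and the grasp point (between the pads) lies 6 mm ahead of it (r.nose_length is the z of the fingertips in the tool frame, in m); z points along the fingers, y is the line along which they close (so a half turn about z gives the same grasp; the last joint's range is limited). The gripper opens to 94 mm and grips with 3 to 60 N. Pads are 16 mm wide; open, the fingers measure 119 mm over their backs; the gripper's body (75 mm by 177 mm) begins 78 mm behind the grasp point.
Start: joints at [1.049, 0.276, 1.505, -0, 1.361, -0.121], TCP at [0.224, 0.529, 0.23] pointing down, gripper open.
Joint ranges: [-2.89, 2.89], [-0.75, 2.08], [0.22, 2.7], [-1.18, 4.32], [0.11, 2.71], [-2.7, 2.7]. Speed limits (rad/s): [2.57, 2.57, 3.14, 3.14, 3.14, 3.14].

INTERFACE

Orientations are given as a unit quaternion [w, x, y, z].
In Python, from plant import r, gripper_to, inverse_kinematics, vision, models, telemetry gives the robot as it stands. Calls block until the motion is done:
- r.move_to(position, orientation): joint-space move of the TCP to a pose.
- r.move_l(position, rot=None, vel=0.15, guard=None): straight line of the TCP; rot=None keeps the orientation; vel is the mean speed in m/s. With guard (N) it stops when the force on the tool has changed by that much, and returns True; else False.
- r.movej(angles): joint-space move.
- gripper_to(opening, f_grip=None): finger opening in m; f_grip is the grip in N (None keeps the last); returns when the fingers have stopped.
- r.hold(seconds).
- inverse_kinematics(position, orientation): joint angles nearest the present ones, or None.
- vision.snapshot(name): name is "side" or "top" or "wrist"; returns the picture (384x512x3 uint8, red, green, blue); there is no depth.
- vision.get_calibration(name): a dict with "fx", "fy", "cx", "cy" (pixels), "position" and "orientation" of the camera in the world. Camera axes: x right, y down, z forward; pixel columns grow to the right and rows downward; lengths in m; the calibration is good to about 2 mm. A picture is of the moment at which its call begins: read the wrist's pose just before it. get_calibration takes no time and is no camera call; for the wrist camera it gives the pose at the moment of the call.
A pose or a line that the arm cannot do raises r.PlanningError and nothing moves.
- r.sign_off(): hands the job in; it is judged then, once.
Trained networks look in the newest picture that a camera, given by its name, has taken for a name from the list of things; names that differ only in an ending like _2 or _b are one class to them, and where a whole thing is asked for, a point or a joint stands for the part that bears it (a point fixed in the world has none). Each returns a list of dicts, best first, with "score" (0 to 1); they miss things now and then, are a little off and sometimes report something else, mostly with a low value. They report only what shows in the picture. A call takes as long as a camera call. They do not tell look-alikes from the thing itself.
- models.boxes_of(thing, camera): "at" ([x, y, z] in m, in world coordinates, good to about 4 mm: the middle of the surface that is visible of it).
- models.regions_of(thing, camera): "pixels" (384x512 bool, what is visible of it).
- models.mark_of(thing, camera): "at" ([x, y, z] in m, in world coordinates, good to about 4 mm: a listed point, or the origin of a listed thing).
Readings, each from a call of its own:
- telemetry.current_t(): time.
- telemetry.current_joints(): joint angles.
- telemetry.current_dq(): joint speeds.
- telemetry.current_joint_efforts(): joint torques, N m.
- telemetry.current_ee_pos(): TCP position.
- telemetry.current_tool_rot(): TCP orientation.
- telemetry.current_wrist_force(): force on the tool from outside, world axes, zero at the start.
- telemetry.current_torque(): the same for the moment, N m.
- telemetry.current_opening(): finger opening in m.
- telemetry.current_finger_force(): force on a finger pad.
Only numpy, scipy, OpenCV 4.12 (cv2) and the standard library are available. Lean on these libraries where they do the work, as an engineer would, in place of code of your own. Each camera call takes 0.05 s, during which the arm holds its last target. There are 200 camera calls.

TASK

We are fitting the printing nest to the shuttle slide. First push the carriage (the black knob is its handle) gently along its rails until it is fully home against the end stop; then pick up the nest plate (grip the resin nest) and hold it level about 10 mm, a finger's thickness, above the carriage, its pair of holes over the pair and its single hole over the single, so that looking straight down each plate hole shows the whole tapped hole below. Finish while still holding it there, steady and clear of the slide, so that I can slip the shims under and start the screws; leave the cab shells, the pad and the ink tin where they are.

Things in the scene. Friction and masses are not known exactly. Their poses are not given: they have to be found in the camera images.
- slide_unit: Shuttle slide unit fixed to the bench: dark steel base 320 x 110 x 12 mm with two aluminium rails and, at its +x end, a steel stop block (20 x 80 mm, top 55 mm above the bench) with an orange-tipped stop screw. Origin: centre of the base's underside, on the bench. Its x axis runs along the rails towards the stop (roughly to the robot's right), z up.
- carriage (a joint): Travel of the carriage along slide_unit's +x, in m: 0 = farthest from the stop, 0.090 = hard against the stop. Starts 40 to 90 mm short of it. Sliding it takes 3 N of friction plus 15 N per m/s; it stays where it is left.
- carriage_face (a point): Centre of the top face of the carriage's aluminium plate (130 mm along the rails, 100 mm across, 12 mm thick, face 50 mm above the bench); moves with the carriage; axes as slide_unit. A tongue 40 mm wide reaches 112 mm back from this point along -x and carries the knob.
- carriage_knob (a point): Middle of the upright black knob on the carriage's tongue, 93 mm behind carriage_face (-x), 85 mm above the bench. Cylinder 26 mm in diameter, from 74 to 112 mm above the bench, on a 12 mm stem that rises from the tongue; pushed along +x, or pinched, it takes the carriage along.
- carriage_hole0 (a point): Mouth of a tapped 8 mm hole in the carriage's top face, one of the pair at the stop end: x = +50, y = +32 mm from carriage_face.
- carriage_hole1 (a point): Mouth of the other tapped 8 mm hole of the pair: x = +50, y = -32 mm from carriage_face.
- carriage_hole2 (a point): Mouth of the single tapped 8 mm hole at the knob end: x = -50, y = 0 mm from carriage_face.
- nest_plate: Loose nest plate, about 0.4 kg, flat on the bench: metal plate 130 x 90 x 8 mm with three 14 mm through holes, carrying a yellowish cast-resin nest shaped like a lorry cab. Origin: centre of the plate's underside; x along its length (towards the pair of holes and the nest's sloping windscreen), z up.
- nest_grip (a point): Middle of the nest's upper block, x = -8, z = 40 mm from nest_plate's origin. The nest is 44 mm wide (y -22 to +22 mm, flat parallel sides); from the plate's origin its foot spans x -35 to +35 mm, z 8 to 32 mm, its upper block x -35 to +15 mm, z 30 to 56 mm (top).
- plate_hole0 (a point): Lower mouth of a 14 mm hole of the pair in the nest plate: x = +50, y = +32, z = 0 mm from nest_plate's origin; belongs over carriage_hole0.
- plate_hole1 (a point): Lower mouth of the other 14 mm hole of the pair: x = +50, y = -32, z = 0 mm; belongs over carriage_hole1.
- plate_hole2 (a point): Lower mouth of the single 14 mm hole: x = -50, y = 0, z = 0 mm; belongs over carriage_hole2.
- cab_a: Bystander: white plastic lorry-cab shell, 72 x 54 x 72 mm, standing on the bench; origin at the centre of its underside.
- cab_b: Bystander: a second such cab shell; origin at the centre of its underside.
- pad: Bystander: pink silicone printing pad on a round wooden base, 84 mm across, 61 mm high, dome up; origin at the centre of its underside.
- ink_tin: Bystander: ink tin with a blue band, 77 mm across, 62 mm high; origin at the centre of its underside.
Mind the look-alikes: they are no part of the job. What is meant by the nest_plate is not green, and is the smaller of those in its own colour.

How it is judged:
On the way, in this order (a step that is already met when the one before it is completed fails the run):
1. the carriage stands fully home against its stop while the nest plate still lies on the bench (value of joint carriage above 0.0885 m and height (world z) of nest_plate below 0.01 m), for 0.2 s.
2. the nest plate is picked up in the gripper, clear of the bench (height (world z) of nest_plate above 0.03 m and contact force between the fingers and nest_plate above 1 N), for 0.2 s.
At the end, for the whole second after the job is handed in: The carriage is within 1.5 mm of its stop; the gripper holds the nest plate still, not touching the slide unit, level within 3.4 degrees, its underside 4 to 18 mm above the carriage's face, and each plate hole is within 3 mm (horizontally) of its tapped hole (value of joint carriage above 0.0885 m and horizontal distance between plate_hole0 and carriage_hole0 below 0.003 m and horizontal distance between plate_hole1 and carriage_hole1 below 0.003 m and horizontal distance between plate_hole2 and carriage_hole2 below 0.003 m and z of each of plate_hole0, plate_hole1, plate_hole2 in the frame of carriage_face above 0.004 m and z of nest_plate in the frame of carriage_face below 0.018 m and angle between nest_plate's own z axis and vertical below 0.06 rad and contact force between nest_plate and slide_unit below 0.1 N and contact force between the fingers and nest_plate above 1 N and linear speed of nest_plate below 0.01 m/s and angular speed of nest_plate below 0.1 rad/s); the arm keeps its last pose, push and grip.
It fails at once if the carriage is flung along faster than 0.35 m/s (velocity of joint carriage above 0.35 m/s).
It fails at once if a cab shell, the pad or the ink tin is moved by more than 20 mm (distance of any of cab_a, cab_b, pad, ink_tin from where it was at the start of the episode above 0.02 m).
It also fails if it takes over 54 s, if anything falls off the work surface, if the arm or the gripper's body presses on something with over 40 N, if the wrist force passes 120 N, or if a joint passes its speed limit or range.

## Working session

There is one attempt and no reset: what is moved stays moved. The work goes in short steps, each a Python script; the robot and the scene stay as the last script left them, time stands still between calls to the robot, and variables do not carry over. Pictures are saved under pics/ and viewed, at most 10 in all, crops included, and the job is handed in when it is done.

```bash
mkdir -p pics; ls
cat > h.py <<'E'
import numpy as np, cv2
from plant import r, gripper_to, inverse_kinematics, vision, models, telemetry
from scipy.spatial.transform import Rotation as R
def save(img,n): cv2.imwrite('pics/'+n+'.png',cv2.cvtColor(img,cv2.COLOR_RGB2BGR))
def proj(p,c):
    q=c["orientation"]; M=R.from_quat([q[1],q[2],q[3],q[0]]).as_matrix()
    v=M.T@(np.array(p)-c["position"]); return np.array([c["fx"]*v[0]/v[2]+c["cx"],c["fy"]*v[1]/v[2]+c["cy"]])
def unproj(u,c,z):
    q=c["orientation"]; M=R.from_quat([q[1],q[2],q[3],q[0]]).as_matrix()
    d=M@np.array([(u[0]-c["cx"])/c["fx"],(u[1]-c["cy"])/c["fy"],1]); p=np.array(c["position"])
    return p+d*(z-p[2])/d[2]
def down(yaw): # tool z down, tool y axis at world angle yaw
    y=np.array([np.cos(yaw),np.sin(yaw),0]); z=np.array([0,0,-1.]); x=np.cross(y,z)
    q=R.from_matrix(np.c_[x,y,z]).as_quat(); return [q[3],q[0],q[1],q[2]]
E
python3 - <<'E'
from h import *
np.set_printoptions(precision=3,suppress=True)
a=vision.snapshot("top");b=vision.snapshot("side")
save(a,'top');save(b,'side')
for cam in("top","side"):
    c=vision.get_calibration(cam);print(cam,c["position"])
    for t in["carriage_knob","carriage_face","carriage_hole0","carriage_hole1","carriage_hole2","nest_plate","nest_grip","plate_hole0","plate_hole1","plate_hole2","slide_unit","cab_a","pad","ink_tin"]:
        print(t,[(np.round(d["at"],3).tolist(),round(d["score"],2),proj(d["at"],c).round().astype(int).tolist()) for d in models.mark_of(t,cam) if d["score"]>.2])
print(telemetry.current_t())
E
```

```text
pics
top [0.315 0.16  1.068]
carriage_knob [([0.484, -0.035, 0.114], 0.59, [338, 194])]
carriage_face [([0.505, -0.117, 0.049], 0.95, [363, 191]), ([0.506, 0.278, 0.042], 0.42, [220, 192])]
carriage_hole0 [([0.498, -0.077, 0.051], 0.77, [349, 194]), ([0.487, -0.174, 0.05], 0.76, [385, 197]), ([0.556, -0.162, 0.05], 0.65, [379, 173])]
carriage_hole1 [([0.498, -0.077, 0.051], 0.77, [349, 194]), ([0.487, -0.174, 0.05], 0.76, [385, 197]), ([0.556, -0.162, 0.05], 0.65, [379, 173])]
carriage_hole2 [([0.498, -0.077, 0.051], 0.77, [349, 194]), ([0.487, -0.174, 0.05], 0.76, [385, 197]), ([0.556, -0.162, 0.05], 0.65, [379, 173])]
nest_plate [([0.686, 0.498, -0.001], 0.93, [149, 135]), ([0.19, 0.308, -0.003], 0.82, [209, 308]), ([0.512, 0.272, -0.0], 0.77, [224, 192]), ([0.489, -0.178, 0.05], 0.7, [386, 197])]
nest_grip [([0.18, 0.312, 0.041], 0.92, [205, 314]), ([0.505, 0.276, 0.04], 0.56, [221, 192])]
plate_hole0 [([0.505, 0.205, -0.001], 0.91, [247, 195]), ([0.239, 0.277, -0.0], 0.87, [220, 290]), ([0.67, 0.416, -0.002], 0.85, [177, 140]), ([0.239, 0.338, -0.006], 0.79, [199, 290]), ([0.561,
[... 2939 characters left out ...]
52, 207]), ([0.139, 0.314, -0.0], 0.57, [142, 201])]
plate_hole2 [([0.61, 0.485, 0.004], 0.97, [265, 148]), ([0.56, 0.236, 0.0], 0.95, [267, 198]), ([0.24, 0.333, -0.004], 0.95, [172, 193]), ([0.497, 0.315, -0.002], 0.94, [245, 185]), ([0.665, 0.417, 0.001], 0.72, [283, 158]), ([0.235, 0.272, -0.0], 0.7, [172, 205]), ([0.74, 0.545, -0.002], 0.68, [292, 135]), ([0.502, 0.209, -0.001], 0.61, [252, 207]), ([0.139, 0.314, -0.0], 0.57, [142, 201])]
slide_unit [([0.513, -0.147, -0.003], 0.87, [283, 301])]
cab_a [([0.746, 0.106, 0.005], 0.67, [331, 217]), ([0.514, 0.27, 0.002], 0.38, [252, 192])]
pad [([0.736, 0.306, 0.002], 0.62, [309, 176])]
ink_tin [([0.476, 0.466, 0.005], 0.56, [231, 156])]
1.5
```

View pics/top.png

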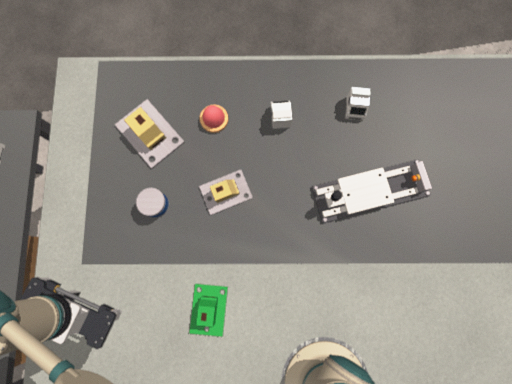

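View pics/side.png

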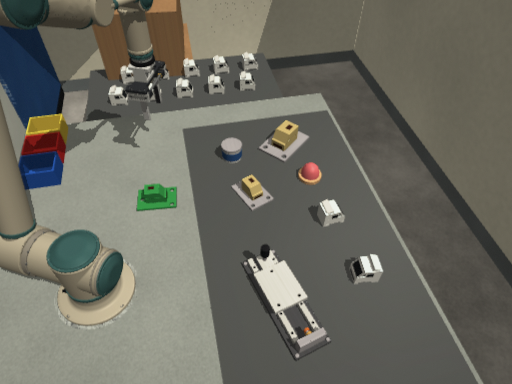

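The top view shows three look-alikes: a green nest plate (205,310), a large yellow one (149,133) and a small yellow one (226,191). The description calls for the small yellow one, with its pair of holes towards (243,186) and the single hole at (209,198). The side view agrees, with the plate at (252,190) and the knob at (265,250). Next I go above the plate for a close check from two wrist positions.

```bash
cat >> h.py <<'E'
def look(things,near,rad=.12):
    im=vision.snapshot("wrist"); c=vision.get_calibration("wrist")
    for t in things:
        print(t,[(np.round(d["at"],4).tolist(),round(d["score"],2),proj(d["at"],c).round().astype(int).tolist()) for d in models.mark_of(t,"wrist") if d["score"]>.2 and np.hypot(*(np.array(d["at"])[:2]-near))<rad])
    return im,c
E
python3 - <<'E'
from h import *
q=down(np.radians(23))
r.move_to([.51,.27,.32],q)
T=["plate_hole0","nest_grip","nest_plate"]
im,c=look(T,[.51,.27]); save(im,'w1'); print(c["position"],telemetry.current_joints())
r.move_to([.46,.20,.30],q)
im,c=look(T,[.51,.27]); save(im,'w1b'); print(c["position"],telemetry.current_t())
E
```

```text
plate_hole0 [([0.5633, 0.2337, -0.003], 0.71, [283, 190]), ([0.4999, 0.2095, 0.0056], 0.58, [238, 190])]
nest_grip [([0.511, 0.2818, 0.0416], 0.78, [264, 153])]
nest_plate [([0.512, 0.272, 0.003], 0.89, [262, 155])]
[0.47920406 0.34282508 0.47294334] [ 3.68126119e-01  2.43990059e-01  1.33233245e+00  2.24159531e-04
  1.56570819e+00 -3.50788668e-02]
plate_hole0 [([0.4952, 0.3144, -0.0005], 0.95, [316, 89]), ([0.5607, 0.2363, -0.0047], 0.82, [334, 160]), ([0.4983, 0.2105, 0.0052], 0.57, [287, 161])]
nest_grip [([0.5124, 0.2794, 0.0442], 0.81, [323, 121])]
nest_plate [([0.5133, 0.2705, 0.0012], 0.82, [315, 125])]
[0.43016217 0.27233062 0.45374354] 3.8083
```

View pics/w1.png

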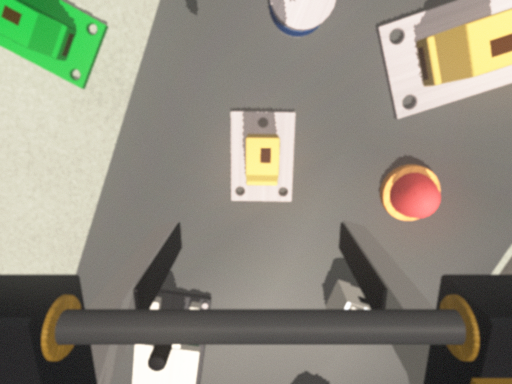

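The wrist picture shows the small yellow plate at (263,157), with its pair at (240,190) and (283,190) and its single hole at (263,122). It is clearly smaller than the big yellow plate at (450,55), so the choice holds. Next is the knob.

Run:
```python
from h import *
q=down(np.radians(103.3))
r.move_to([.487,-.03,.26],q)
T=["carriage_knob","carriage_hole0","carriage_face"]
im,c=look(T,[.51,-.1],.15); save(im,'k1'); print(c["position"],telemetry.current_joints().round(2))
r.move_l([.507,-.05,.24])
im,c=look(T,[.51,-.1],.15); print(c["position"],telemetry.current_t())
```

```text
carriage_knob [([0.4838, -0.0305, 0.1123], 0.97, [259, 179]), ([0.5453, -0.1624, 0.0512], 0.64, [136, 192])]
carriage_hole0 [([0.5481, -0.1633, 0.0482], 0.85, [136, 193]), ([0.4881, -0.1772, 0.0492], 0.67, [130, 140]), ([0.4943, -0.0715, 0.0515], 0.59, [222, 167])]
carriage_face [([0.5049, -0.1227, 0.0463], 0.8, [177, 165])]
[ 0.41174865 -0.04744677  0.41325662] [-0.2   0.13  1.63  0.    1.39 -2.01]
carriage_knob [([0.4829, -0.0295, 0.1092], 0.78, [288, 168])]
carriage_hole0 [([0.5463, -0.1598, 0.0504], 0.89, [153, 185]), ([0.4961, -0.0736, 0.0492], 0.72, [240, 159]), ([0.4857, -0.1763, 0.05], 0.68, [145, 127])]
carriage_face [([0.5066, -0.1223, 0.0476], 0.68, [194, 158])]
[ 0.43150444 -0.06776829  0.39304103] 6.2333
```

View pics/k1.png

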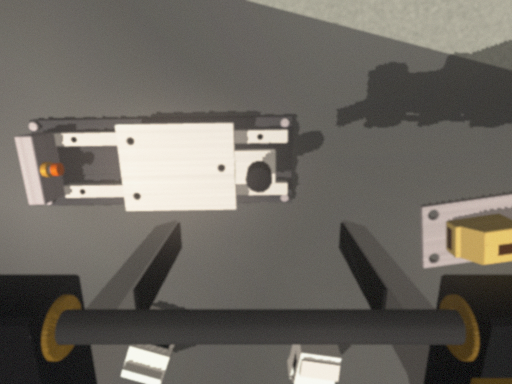

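The knob at (259,176) and the holes at (130,141), (136,195) and (222,167) agree with the marks. The knob is at (0.484, -0.030), its top at 0.11 m, and the rails run at about -77°. Now I straddle the knob and push.

Run:
```python
from h import *
k=np.array([.484,-.030]); d=np.array([np.cos(np.radians(-77)),np.sin(np.radians(-77))])
r.move_l([*k,.2],down(np.radians(103)))
r.move_l([*k,.098],vel=.1)
print(gripper_to(.036,10),telemetry.current_opening())
p0=telemetry.current_ee_pos()
hit=r.move_l([*(k+d*.112),.098],vel=.04,guard=10)
p1=telemetry.current_ee_pos()
print(hit,(p1-p0)[:2]@d,telemetry.current_wrist_force(),telemetry.current_t())
r.hold(.3); print(telemetry.current_wrist_force(), telemetry.current_ee_pos())
```

```text
False 0.036021985879435656
True 0.07921651900846027 [-0.64669409 -0.43246598  0.20149574] 10.7083
[-0.34446122  0.66167858 -1.06374136] [ 0.50194364 -0.10569562  0.09729219]
```

Run:
```python
from h import *
d=np.array([np.cos(np.radians(-77)),np.sin(np.radians(-77))])
for g in (15,20):
    p0=telemetry.current_ee_pos()
    hit=r.move_l([*(p0[:2]+d*.03),.098],vel=.03,guard=g)
    print(hit,(telemetry.current_ee_pos()-p0)[:2]@d,telemetry.current_wrist_force(),telemetry.current_t())
save(vision.snapshot("top"),'t2')
p=telemetry.current_ee_pos()
r.move_l([*(p[:2]),.22],vel=.2)
pc=[.525-.02,-.175]
r.move_l([p[0]-.0,p[1]-.03,.26],vel=.2)
im,c=look(["carriage_knob","carriage_hole0","carriage_face"],[.52,-.17],.15); save(im,'k2')
r.move_l([p[0]+.04,p[1]-.07,.24],down(np.radians(13)),vel=.2)
im,c=look(["carriage_knob","carriage_hole0","carriage_face"],[.52,-.17],.15); save(im,'k3')
print(telemetry.current_t(),gripper_to(.09))
```

```text
True 0.0012451476152189047 [0.03413407 0.48221073 0.34834765] 11.45
True 0.0001250355294314068 [0.11259594 4.57011199 3.11336419] 11.9417
carriage_knob [([0.4986, -0.1008, 0.108], 0.96, [291, 188])]
carriage_hole0 [([0.5644, -0.2337, 0.0505], 0.85, [159, 206]), ([0.5044, -0.2486, 0.0492], 0.66, [153, 153]), ([0.5128, -0.1412, 0.0456], 0.61, [247, 179])]
carriage_face [([0.5214, -0.1907, 0.0471], 0.63, [203, 178])]
carriage_knob [([0.5009, -0.105, 0.1131], 0.71, [231, 97]), ([0.5132, -0.1465, 0.0482], 0.69, [240, 140])]
carriage_hole0 [([0.5107, -0.1452, 0.0455], 0.89, [238, 138]), ([0.5059, -0.2472, 0.0519], 0.74, [214, 227]), ([0.5663, -0.2315, 0.0515], 0.66, [270, 225])]
carriage_face [([0.5256, -0.1937, 0.0481], 0.9, [242, 185])]
15.2667 False
```

View pics/k2.png

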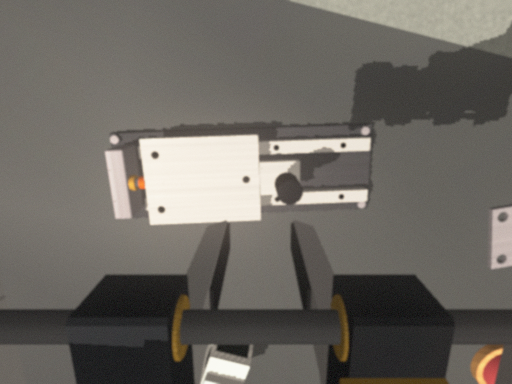

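The carriage is against the orange stop tip at (142,184), and three guarded pushes ended at the same place. Next I measure the carriage holes and the plate holes from the same relative wrist pose, so that camera bias cancels.

```bash
cat >> h.py <<'E'
MOD=np.array([[.05,.032],[.05,-.032],[-.05,0]])
def fit(P):  # rigid 2D fit of MOD to P
    m=MOD.mean(0); p=P.mean(0); A=MOD-m; B=P-p
    th=np.arctan2((A[:,0]*B[:,1]-A[:,1]*B[:,0]).sum(),(A*B).sum())
    Rt=np.array([[np.cos(th),-np.sin(th)],[np.sin(th),np.cos(th)]])
    t=p-Rt@m; return t,th,np.linalg.norm(P-(MOD@Rt.T+t),axis=1)
def pts(t,th,M=MOD): return M@np.array([[np.cos(th),-np.sin(th)],[np.sin(th),np.cos(th)]]).T+t
def measure(t,th,z,dia,name):
    """refine holes near predicted pose (t,th) in wrist picture, plane height z"""
    im=vision.snapshot("wrist"); c=vision.get_calibration("wrist"); P=[];crops=[]
    g=cv2.cvtColor(im,cv2.COLOR_RGB2GRAY)
    for p in pts(t,th):
        u=proj([*p,z],c); s=np.linalg.norm(proj([p[0]+dia,p[1],z],c)-u); w=int(round(s*1.1))+1
        S=8; M=np.float32([[S,0,-S*(u[0]-w)],[0,S,-S*(u[1]-w)]])
        w2=cv2.warpAffine(g,M,(2*w*S,2*w*S),flags=cv2.INTER_CUBIC); b=cv2.GaussianBlur(w2,(0,0),3)
        _,m=cv2.threshold(b,0,255,cv2.THRESH_BINARY_INV+cv2.THRESH_OTSU)
        n,l,st,ce=cv2.connectedComponentsWithStats(m)
        exp=np.pi/4*(s*S)**2
        k=min(range(1,n),key=lambda i:np.linalg.norm(ce[i]-w*S)/S+3*abs(np.log(st[i][4]/exp)))
        uv=u-w+ce[k]/S; P.append(unproj(uv,c,z)[:2])
        o=cv2.cvtColor(w2,cv2.COLOR_GRAY2BGR); cv2.drawContours(o,cv2.findContours((l==k).astype(np.uint8),0,1)[0],-1,(0,0,255),1)
        crops.append(cv2.resize(o,(240,240)))
        print(' hole',uv.round(1),'area/exp',round(st[k][4]/exp,2))
    cv2.imwrite('pics/'+name+'.png',np.hstack(crops)); save(im,name+'_full')
    f=fit(np.array(P)); print(name,f[0].round(4),np.degrees(f[1]).round(2),'res mm',(f[2]*1e3).round(1)); return f
def hover(t,th,z): # TCP above grip point, tool y along plate y
    p=pts(t,th,np.array([[-.008,0]]))[0]; return [*p,z],down(th+np.pi/2)
E
python3 - <<'E'
from h import *
gripper_to(.09)
t,th,e=fit(np.array([[.565,-.2326],[.505,-.248],[.512,-.143]])); print(t,np.degrees(th),e)
r.move_l(*hover(t,th,.27),vel=.2)
for n in 'ca','cb':
    t,th,e=measure(t,th,.05,.008,n)
    if n=='ca': r.move_l(*hover(t,th,.27),vel=.1)
np.save('car.npy',[*t,th])
t,th,e=fit(np.array([[.562,.235],[.501,.2085],[.4955,.3145]])); print(t,np.degrees(th),e)
r.move_to(*hover(t,th,.228))
for n in 'pa','pb':
    t,th,e=measure(t,th,.008,.014,n)
    if n=='pa': r.move_l(*hover(t,th,.228),vel=.1)
np.save('pl.npy',[*t,th]); print(telemetry.current_t())
cv2.imwrite('pics/mont.png',np.vstack([cv2.imread('pics/cb.png'),cv2.imread('pics/pb.png')]))
E
```

```text
[ 0.52342823 -0.19166395] -76.4492878361326 [0.00126481 0.00099272 0.00029243]
 hole [287.2 214. ] area/exp 0.95
 hole [234.8 214.6] area/exp 0.95
 hole [260.1 131.5] area/exp 1.04
ca [ 0.525  -0.1905] -75.84 res mm [0.3 0.3 0.4]
 hole [286.1 216.4] area/exp 0.95
 hole [233.6 216.4] area/exp 0.95
 hole [259.8 133.5] area/exp 1.02
cb [ 0.5256 -0.1914] -75.85 res mm [0.2 0.2 0.3]
[0.51332022 0.2681453 ] -68.23583814979784 [0.00148642 0.00176292 0.0007237 ]
 hole [286.1 213.3] area/exp 1.0
 hole [233.7 213.8] area/exp 0.94
 hole [259.4 129.8] area/exp 1.06
pa [0.5136 0.2689] -67.97 res mm [0.2 0.3 0.3]
 hole [285.6 214.4] area/exp 0.98
 hole [233.2 214.5] area/exp 0.94
 hole [259.2 130.8] area/exp 1.08
pb [0.5134 0.2692] -67.96 res mm [0.2 0.2 0.3]
19.15
```

View pics/mont.png

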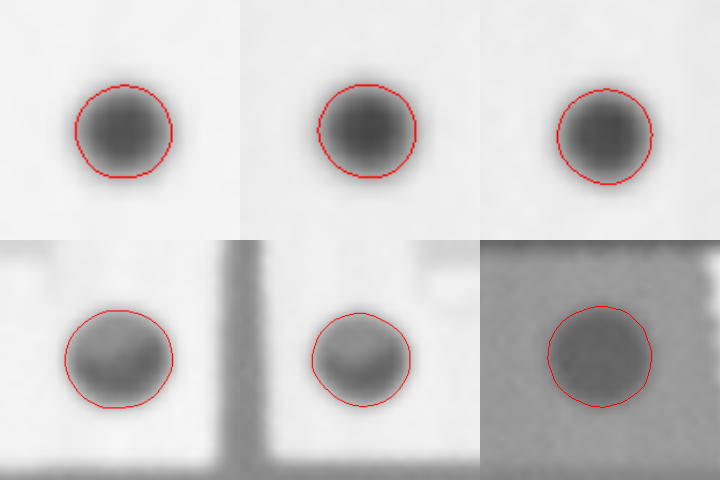

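The red contours sit squarely on all six holes, and the fits leave at most 0.3 mm residual. Now I grasp and lift, and re-measure the plate in the hand.

Run:
```python
from h import *
*t,th=np.load('pl.npy'); t=np.array(t)
p,q=hover(t,th,.046)
r.move_l([*p[:2],.10],q,vel=.15)
print('guard',r.move_l(p,vel=.06,guard=12),telemetry.current_ee_pos())
gripper_to(.02,35); print('open',telemetry.current_opening(),telemetry.current_finger_force(),telemetry.current_ee_pos())
r.hold(.2)
measure(t,th,.008,.014,'g1')
r.move_l([*p[:2],.126],vel=.08)
r.hold(.3); print(telemetry.current_opening(),telemetry.current_finger_force(),telemetry.current_wrist_force(),telemetry.current_ee_pos())
f=measure(t,th,.088,.014,'g2'); print(telemetry.current_t())
```

```text
guard False [0.51078119 0.27673971 0.04632499]
open 0.04376127199422915 34.99709017574787 [0.51002635 0.27643327 0.04598749]
 hole [311.  311.1] area/exp 5.15
 hole [208.4 311.1] area/exp 5.34
 hole [260.4 161.2] area/exp 1.01
g1 [0.5143 0.2675] -68.15 res mm [2.9 3.1 2.1]
0.04372708732711861 34.996779933571815 [-0.5762645  -0.95977593 -5.10423739] [0.51030161 0.27651484 0.12565838]
 hole [310.6 311.3] area/exp 5.11
 hole [208.  311.2] area/exp 5.39
 hole [260.4 161.2] area/exp 1.01
g2 [0.5144 0.2676] -68.33 res mm [2.9 3.1 2.1]
23.725
```

View pics/g2_full.png

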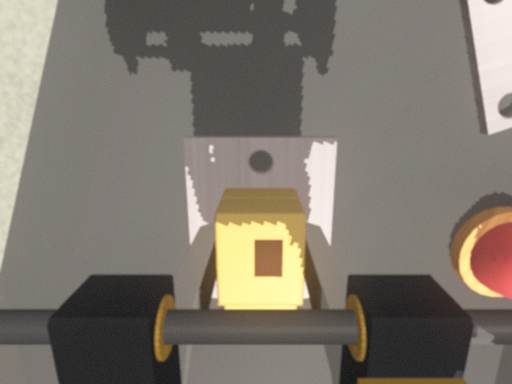

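The plate is held squarely. The single hole is at (260,161) in the same pixel before and after the lift, so there was no slip, and the pair is hidden behind the nest. I place the plate using hole2 measured in the hand, relative to the camera-measured carriage.

```bash
cat > place.py <<'E'
from h import *
*t,th=np.load('car.npy'); t=np.array(t)
ee=telemetry.current_ee_pos(); c=vision.get_calibration("wrist")
w=telemetry.current_tool_rot(); M=R.from_quat([w[1],w[2],w[3],w[0]]).as_matrix()
h2=unproj([260.4,161.2],c,ee[2]-.046+.008)
off=(M.T@(h2-ee)); yaw=np.degrees(np.arctan2(M[1,1],M[0,1]))
print('hole2 in tool (nominal x .042,y 0)',off.round(4),'tool y yaw',yaw, 'tilt',np.degrees(np.arccos(-M[2,2])))
q=down(th+np.pi/2); Mt=R.from_quat([q[1],q[2],q[3],q[0]]).as_matrix()
goal=pts(t,th)[2]-(Mt@np.array([off[0],off[1],0]))[:2]
print('goal',goal, 'nominal',hover(t,th,0)[0])
r.move_l([ee[0],ee[1],.20],vel=.2)
r.move_to([*goal,.20],q)
r.move_l([*goal,.106],vel=.06); r.hold(.5)
print(telemetry.current_ee_pos(),telemetry.current_wrist_force(),telemetry.current_finger_force())
for n in "top","side","wrist": save(vision.snapshot(n),'f_'+n)
for n in "top","side":
    for T in "plate_hole0","carriage_hole0","nest_plate":
        print(n,T,[(np.round(d["at"],3).tolist(),round(d["score"],2)) for d in models.mark_of(T,n) if np.hypot(*(np.array(d["at"])[:2]-t))<.09])
print(telemetry.current_t(),pts(t,th))
a=cv2.imread('pics/f_wrist.png'); cs=vision.get_calibration("side"); u=proj([*t,.06],cs).astype(int)
s=cv2.imread('pics/f_side.png')[u[1]-50:u[1]+46,max(0,u[0]-64):u[0]+64]
cv2.imwrite('pics/f_m.png',np.vstack([cv2.resize(a,(400,300)),cv2.resize(s,(400,300),interpolation=2)]))
E
python3 place.py
```

```text
hole2 in tool (nominal x .042,y 0) [0.0422 0.0008 0.038 ] tool y yaw 22.040582283082426 tilt 0.024444319900313868
goal [ 0.52293233 -0.18406673] nominal [np.float64(0.5236757896937844), np.float64(-0.18363727195342974), 0]
[ 0.52293742 -0.18407288  0.10602689] [-0.16676324 -0.41913642 -4.37728347] 34.99673321843147
top plate_hole0 [([0.569, -0.233, 0.056], 0.97), ([0.51, -0.25, 0.061], 0.86), ([0.516, -0.144, 0.058], 0.79)]
top carriage_hole0 [([0.516, -0.147, 0.048], 0.82)]
top nest_plate []
side plate_hole0 [([0.57, -0.232, 0.06], 0.89), ([0.505, -0.25, 0.062], 0.77), ([0.515, -0.144, 0.057], 0.56)]
side carriage_hole0 [([0.568, -0.229, 0.053], 0.72), ([0.509, -0.247, 0.051], 0.63), ([0.504, -0.25, 0.061], 0.22)]
side nest_plate [([0.523, -0.193, 0.06], 0.71), ([0.524, -0.187, 0.1], 0.28)]
28.5917 [[ 0.56888242 -0.23205587]
 [ 0.50682384 -0.24769983]
 [ 0.51340944 -0.14291133]]
```

View pics/f_m.png

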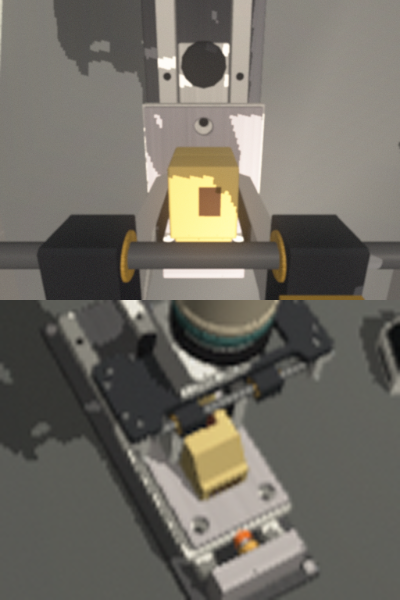

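Wrist view: the tapped hole shows inside plate hole2. Side view: tapped holes show in both pair holes. I now check the offsets quantitatively by overlaying the aligned prediction on enlarged crops.

Run:
```python
from h import *
*t,th=np.load('car.npy'); P=pts(np.array(t),th); a=np.linspace(0,2*np.pi,60)
out=[]
for cam,i in(("wrist",2),("side",0),("side",1),("top",0),("top",1),("top",2)):
    c=vision.get_calibration(cam); im=cv2.imread('pics/f_%s.png'%cam)
    u=proj([*P[i],.06],c); w=10 if cam!="wrist" else 20; S=260/(2*w)
    def X(p): return (p-u+w+.5)*S
    o=cv2.warpAffine(im,np.float32([[S,0,S*(w+.5-u[0])],[0,S,S*(w+.5-u[1])]]),(260,260),flags=cv2.INTER_CUBIC)
    for z,d,col in((.068,.014,(0,0,255)),(.05,.008,(0,200,0))):
        q=np.array([X(proj([P[i][0]+d/2*np.cos(b),P[i][1]+d/2*np.sin(b),z],c)) for b in a])
        cv2.polylines(o,[q.astype(np.int32)],True,col,1)
    print(cam,i,'px/mm',np.linalg.norm(proj([P[i][0]+.001,P[i][1],.06],c)-u).round(2))
    out.append(o)
cv2.imwrite('pics/chk.png',np.vstack([np.hstack(out[:3]),np.hstack(out[3:])]))
```

```text
wrist 2 px/mm 1.62
side 0 px/mm 0.37
side 1 px/mm 0.38
top 0 px/mm 0.35
top 1 px/mm 0.36
top 2 px/mm 0.36
```

View pics/chk.png

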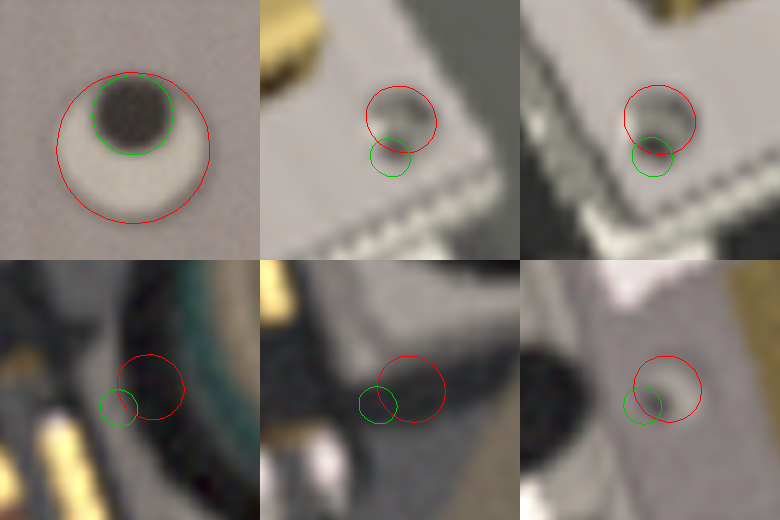

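The overlay shows plate hole2 and its tapped hole coinciding with the aligned prediction to well under 1 mm. In the side view both pair holes show the tapped hole where it should be, apart from a shared shift of about 1–2 mm that fits the calibration error. Handing in.

Run:
```python
from h import *
print(telemetry.current_finger_force(),abs(telemetry.current_dq()).max(),r.sign_off(),telemetry.current_t())
```

```text
the job is handed in; nothing more can be done
the job is handed in; nothing more can be done
```

I handed the job in at about 29 s: the carriage is home against its stop, and the nest plate is held about 10 mm above it with the holes lined up to about 1 mm. No verdict came back from the hand-in.

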